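# Tap the salt pig back to the middle of its stand

### The job

The little salt pig has been left standing off to one side of its small wooden stand, partly over the edge. It wobbles on its narrow foot, so tap or nudge it lightly with the fingertips, low on its side, until it stands in the middle of the stand, never gripping, lifting or tipping it. Do not shift the stand or the things around it, and finish with the hand clear and the pig standing still.

Things in the scene. Friction and masses are not known exactly. Their poses are not given: they have to be found in the camera images.
- salt_pig: white ceramic salt pig, 0.28 kg, upright and off-centre on the stand. Foot 36 mm across; round belly 72 mm across, widest 17 to 29 mm above the foot's underside; above it, inside the belly's circle, a hood with its mouth to the pig's -x, 86 mm high in all. Origin: centre of the foot's underside, on the belly's axis, z up. Pushed on the belly it slides (1 to 4 N); pushed on the hood it tips
- stand: small turned round wooden stand, about 0.3 kg, loose on the shelf: foot 90 mm across, slim waist, flat round top 68 mm across and 13 mm thick with its upper face 65 mm above the shelf. Origin: centre of its underside, z up; the middle of the top is straight above it
- tortilla_press: round aluminium tortilla press, closed, 1.5 kg, 184 mm across and 63 mm high, its lever folded over the top and reaching 195 mm from the origin along its own +x. Origin: centre of its underside. Leave alone
- container_low: lowest of a stack of three plastic food containers with snap lids, each 154 x 109 x 44 mm (x, y, z), the stack 132 mm high. Origin: centre of its underside. Leave alone
- container_mid: middle container of the stack, origin at the centre of its underside. Leave alone
- container_top: top container of the stack, origin at the centre of its underside. Leave alone
- spatula: dark silicone spatula lying flat, 280 mm long along its own x (the 56 mm wide blade to +x), 14 mm thick. Origin: on its underside, mid-length. Leave alone
- spice_jar: small upright amber spice jar with a steel cap, 44 mm across, 64 mm high. Origin: centre of its underside. Leave alone
Things that resemble listed ones, but are neither listed nor needed, are in the scene too. Leave any blue, green or turquoise look-alike of the stand alone.

How it is judged:
By the outcome, as a careful person would: the job done as asked, in the order asked, and still so for the second after the job is handed in, with the robot touching nothing.
It also fails if it takes over 40 s, if anything falls off the work surface, if the arm or the gripper's body presses on something with over 40 N, if the wrist force passes 120 N, or if a joint passes its speed limit or range.

### The arm

A 7-joint arm with a two-finger parallel gripper is mounted at the origin on the work surface. World frame = base frame: x ahead of the robot, y to its left, z up, the work surface at z = 0. Lengths are in m, angles in rad, forces in N, time in s.
With the tool pointing down it reaches from about 0.35 to 0.9 m from the base axis. Payload 7.2 kg.
Tool frame: the origin (TCP) lies at the very end of the fingers, on their centre line; the grasp point (between the pads) lies 19 mm behind it; x points along the fingers, y is the direction in which the jaws open and shut, and the axes are right-handed (so a half turn about x gives the same grasp; the last joint's range is limited). The gripper opens to 88 mm and grips with 3 to 60 N. Pads are 20 mm wide; open, the fingers measure 115 mm over their backs; the gripper's body (75 mm by 178 mm) begins 61 mm behind the grasp point.
Start: joints at [-1.348, 0.411, -0.013, 1.596, 0.006, 1.134, -0.082], TCP at [0.179, 0.599, 0.223] pointing down, gripper open.
Joint ranges: [-2.95, 2.95], [-0.29, 1.99], [-1.47, 1.44], [0.14, 2.54], [-1.03, 4.17], [0.13, 1.85], [-2.86, 2.86]. Speed limits (rad/s): [2.39, 2.39, 3.01, 3.01, 3.14, 3.14, 3.14].

### API

Orientations are given as a unit quaternion [w, x, y, z].
In Python, from workcell import manip, cams, close_job gives the robot as it stands.
- The arm moves only by the shell command python3 -m handwheel 'ROWS' [FORCE]. ROWS is JSON, a list of rows, each a list of 3 entries, a list of its own where there are three numbers: the shift along the tool's x, y, z in m, then the turn about the tool's x in rad, then the finger opening in m, from 0 to 0.0878. A call has 1 to 12 rows; each row is the pose to reach, as a shift and turn from the pose commanded when the call began, along the tool's axes at that moment; what a row does not reach only later rows make up. A row lasts 1/10 s, in which the tool goes at most 50 mm and 8.59 degrees, less where a joint would pass 70% of its speed; a pose out of reach is approached as far as the arm can. A call with a gripper value outside its range is refused whole. The fingers move at their own pace and stop on an object; FORCE is the grip in N (left out, the last holds). Time passes only in rows, so rows that repeat a pose let the fingers close. It gives the time, the measured TCP pose, the force and the opening at its end, in the units of the state.
- manip.state(): the state, without advancing time (a new reading comes with each control period).
- cams.camera(name): name is "side" or "top" or "wrist"; returns the picture (420x560x3 uint8, red, green, blue); there is no depth.
- cams.get_calibration(name): a dict with "fx", "fy", "cx", "cy" (pixels), "k1" (the pictures are not rectified: a ray, as slopes to the right and down, at radius r is drawn at 1 + k1 r^2 times it, then the intrinsics apply), "R" (3x3) and "t" (3): a world point X has camera coordinates R X + t. Camera axes: x right, y down, z forward; pixel columns grow to the right and rows downward; lengths in m; the calibration is good to about 2 mm. A picture is of the moment at which its call begins: read the wrist's pose just before it. get_calibration takes no time and is no camera call; for the wrist camera it gives the pose at the moment of the call.
- close_job(): hands the job in, once; it reports no verdict.
The state is a dict: "time": time; "joints": joint angles; "joint_velocities": joint speeds; "joint_torque": joint torques, N m; "position": TCP position; "tcp_rot": TCP orientation; "wrist_force": force on the tool from outside, world axes, zero at the start; "torque": the same for the moment, N m; "gripper_width": opening from 0.0 (shut) to 1.0 (fully open).
Only numpy, scipy, OpenCV 4.12 (cv2) and the standard library are available. Lean on these libraries where they do the work, as an engineer would, in place of code of your own. Each camera call takes 0.05 s, during which the arm holds its last target.

## Working session

There is one attempt and no reset: what is moved stays moved. The work goes in short steps, Python scripts to look and compute and a shell command to move; the robot and the scene stay as the last step left them, time stands still between calls to the robot, and variables do not carry over. Pictures are saved under pics/ and viewed, and the job is handed in when it is done.

```bash
mkdir -p pics; ls
python3 - <<'E'
from workcell import manip,cams
import cv2,json
s=manip.state();print(s)
for n in("side","top"):
    cv2.imwrite(f"pics/{n}0.png",cams.camera(n)[:,:,::-1]); print(n,cams.get_calibration(n))
E
```

```text
pics
{'time': 0.0, 'joints': array([-1.3482082 ,  0.41187792, -0.01269153,  1.59701595,  0.00562942,
        1.13428521, -0.08221651]), 'joint_velocities': array([ 0.00054437, -0.00096332,  0.00017205,  0.00122279, -0.00117043,
       -0.00100208, -0.00171501]), 'joint_torque': array([ 5.13611703e-04, -5.87958956e+01,  6.42111842e-01, -2.91083944e+01,
       -5.37412602e-02,  1.84352364e-02,  1.65502875e-04]), 'position': array([0.17911273, 0.59827732, 0.22183439]), 'tcp_rot': array([ 0.69961733,  0.10189908,  0.69967445, -0.10299427]), 'wrist_force': array([ 0.56243381, -0.25178014,  0.27028159]), 'torque': array([ 0.04769415, -0.00309822,  0.04352174]), 'gripper_width': 1.0008711867052695}
side {'fx': 466.6636809891524, 'fy': 466.6636809891524, 'cx': 278.6953199404927, 'cy': 214.58651258120895, 'k1': -0.13040607025278453, 'R': array([[-0.96790693, -0.25018384, -0.02375343],
       [-0.12486352,  0.5607809 , -0.81849489],
       [ 0.21809466, -0.78926093, -0.57402256]]), 't': array([0.57986985, 0.14753695, 1.02918708])}
top {'fx': 391.624181897129, 'fy': 391.624181897129, 'cx': 278.7318872247453, 'cy': 213.5127913473272, 'k1': -0.08648121155558115, 'R': array([[-0.01446493, -0.99986886, -0.00728202],
       [-0.99719213,  0.0149606 , -0.07337599],
       [ 0.07347531,  0.0062002 , -0.99727776]]), 't': array([0.01503915, 0.58158641, 1.08999081])}
```

View pics/side0.png

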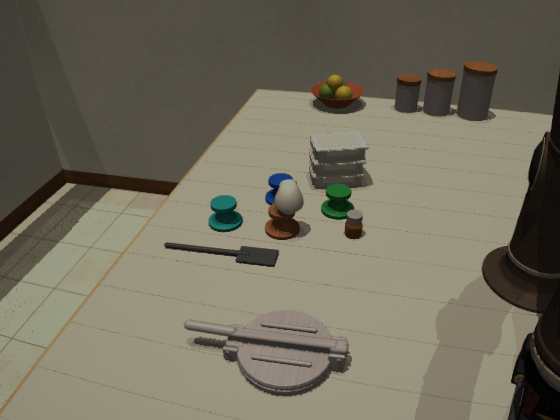

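View pics/top0.png

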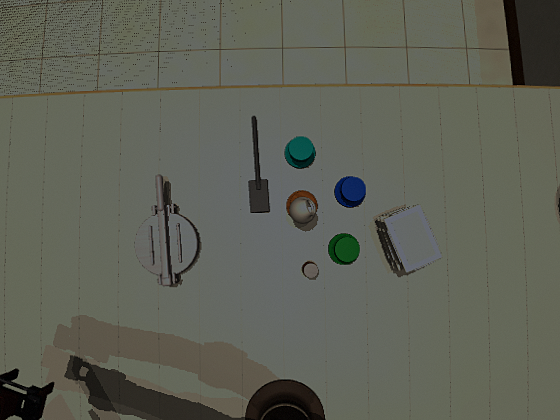

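The pig stands on the brown stand, at top (302,207) and side (283,215). The teal (300,152), blue (350,190) and green (344,248) ones in the top view are look-alikes to leave alone. I'll confirm this in enlarged crops.

Run:
```python
import cv2,numpy as np
a=cv2.imread("pics/top0.png")[170:245,265:345];b=cv2.imread("pics/side0.png")[160:250,240:320]
g=lambda i:(255*(i/255.)**.6).astype('uint8')
A=cv2.resize(g(a),None,fx=5,fy=5,interpolation=cv2.INTER_CUBIC);B=cv2.resize(g(b),None,fx=5,fy=5,interpolation=cv2.INTER_CUBIC)
c=np.zeros((450,800,3),'uint8');c[:375,:400]=A;c[:450,400:]=B;cv2.imwrite("pics/crop0.png",c)
```

```text
(no output)
```

View pics/crop0.png

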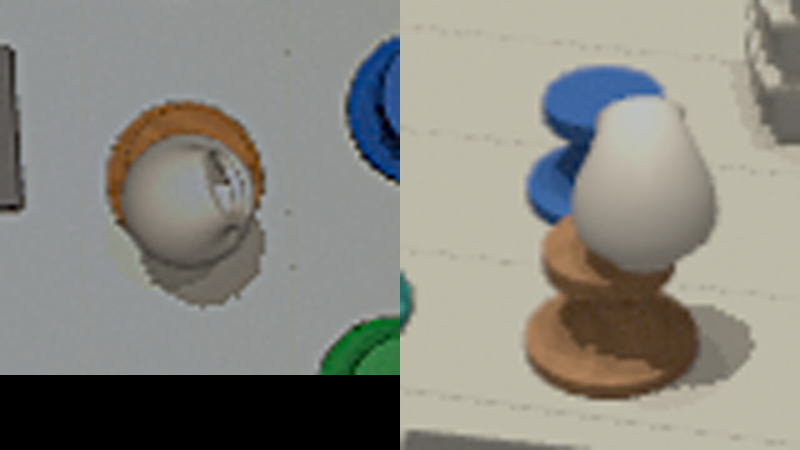

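```bash
cat > h.py <<'E'
import numpy as np,cv2
from scipy.optimize import least_squares
def rays(cal,px):
    K=np.array([[cal['fx'],0,cal['cx']],[0,cal['fy'],cal['cy']],[0,0,1.]])
    u=cv2.undistortPointsIter(np.float64(px).reshape(-1,1,2),K,np.array([cal['k1'],0,0,0,0.]),None,None,(3,100,1e-12)).reshape(-1,2)
    R=cal['R'];d=np.c_[u,np.ones(len(u))]@R
    return -R.T@cal['t'],d
def plane(cal,px,z):
    o,d=rays(cal,px); return (o+d*((z-o[2])/d[:,2])[:,None])[:,:2]
def circ(p,r):
    f=lambda c:np.hypot(*(p-c).T)-r
    s=least_squares(f,p.mean(0),loss='soft_l1',f_scale=.001);return s.x,np.sqrt(np.mean(f(s.x)**2)),f(s.x)
def proj(cal,P):
    c=np.atleast_2d(P)@cal['R'].T+cal['t'];u=c[:,:2]/c[:,2:];u=u*(1+cal['k1']*(u**2).sum(1))[:,None]
    return u*[cal['fx'],cal['fy']]+[cal['cx'],cal['cy']]
def big(m):
    n,l,s,_=cv2.connectedComponentsWithStats(m.astype('uint8'));return (l==1+np.argmax(s[1:,4]))
def outline(m):
    c=max(cv2.findContours(m.astype('uint8'),0,cv2.CHAIN_APPROX_NONE)[0],key=len);return c.reshape(-1,2).astype(float)
E
python3 - <<'E'
from h import *
from workcell import cams
for n,(x0,y0,x1,y1) in dict(top=(280,180,325,230),side=(255,165,310,245)).items():
    cal=cams.get_calibration(n);im=cv2.imread(f"pics/{n}0.png")
    h=cv2.cvtColor(im,cv2.COLOR_BGR2HSV);w=np.zeros(im.shape[:2],bool);w[y0:y1,x0:x1]=1
    br=big(w&(h[...,0]<20)&(h[...,1]>110)&(h[...,2]>30))
    ys,xs=np.nonzero(br);print(n,'brown',xs.min(),xs.max(),ys.min(),ys.max(),'camera',-cal['R'].T@cal['t'])
    v=im.copy();v[br]=(0,0,255);cv2.imwrite(f"pics/{n}_m.png",cv2.resize(v[y0-10:y1+10,x0-10:x1+10],None,fx=6,fy=6,interpolation=0))
    for yy in ([195,207,215] if n=='top' else [200,215]): print(yy,[tuple(int(q) for q in im[yy,x]) for x in range(x0,x1,3)])
E
```

```text
top brown 286 317 190 214 camera [ 5.00083513e-01 -4.21865753e-04  1.12980759e+00]
195 [(108, 104, 100), (108, 104, 101), (106, 103, 99), (120, 116, 106), (12, 40, 80), (17, 43, 82), (13, 39, 76), (13, 41, 82), (18, 48, 94), (20, 47, 89), (17, 41, 80), (37, 42, 50), (106, 106, 102), (103, 104, 101), (97, 104, 100)]
207 [(106, 102, 99), (107, 104, 101), (44, 51, 66), (25, 33, 46), (65, 75, 81), (83, 95, 101), (96, 105, 100), (107, 105, 101), (110, 106, 103), (55, 66, 74), (104, 115, 110), (63, 67, 72), (15, 41, 83), (107, 108, 103), (102, 106, 103)]
215 [(108, 104, 101), (106, 104, 99), (95, 106, 102), (38, 48, 54), (48, 55, 60), (65, 75, 81), (73, 82, 91), (77, 88, 97), (74, 85, 94), (63, 71, 78), (26, 30, 32), (40, 46, 51), (45, 55, 61), (104, 105, 102), (103, 104, 100)]
side brown 265 299 203 239 camera [0.35522182 0.87463532 0.72530873]
200 [(129, 152, 157), (129, 151, 156), (129, 152, 157), (129, 152, 157), (100, 48, 18), (119, 58, 24), (111, 53, 23), (88, 101, 108), (97, 111, 120), (101, 116, 125), (102, 116, 125), (100, 115, 124), (96, 109, 118), (90, 103, 111), (81, 94, 101), (70, 79, 86), (103, 119, 125), (129, 151, 157), (128, 151, 156)]
215 [(129, 151, 156), (130, 152, 157), (128, 151, 156), (129, 151, 157), (129, 152, 157), (15, 30, 48), (23, 45, 74), (41, 72, 116), (28, 53, 86), (9, 21, 38), (12, 23, 40), (14, 25, 40), (13, 25, 39), (86, 104, 112), (129, 151, 156), (128, 151, 157), (129, 151, 156), (129, 151, 156), (128, 151, 156)]
```

View pics/top_m.png

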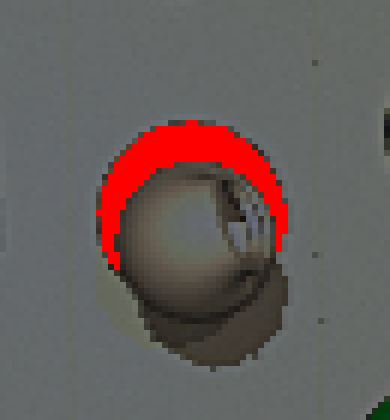

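View pics/side_m.png

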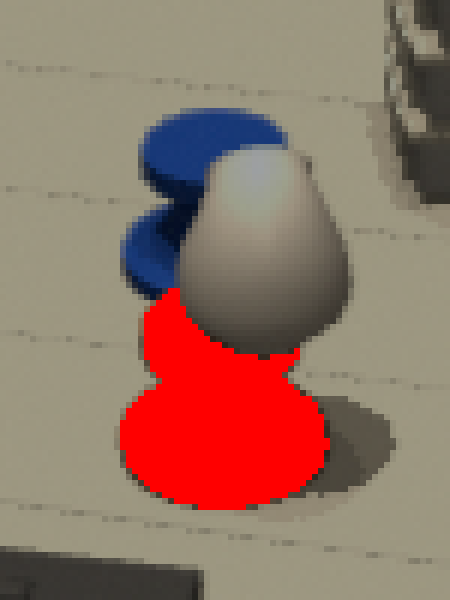

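Run:
```python
from h import *
from workcell import cams
cal=cams.get_calibration('top');im=cv2.imread("pics/top0.png")
h=cv2.cvtColor(im,cv2.COLOR_BGR2HSV);w=np.zeros(im.shape[:2],bool);w[180:230,280:325]=1
br=big(w&(h[...,0]<20)&(h[...,1]>110)&(h[...,2]>30))
pts=[(x+0.,np.nonzero(br[:,x])[0].min()-.5) for x in range(289,315)]+[(np.nonzero(br[y])[0].min()-.5,y+0.) for y in range(197,208)]+[(np.nonzero(br[y])[0].max()+.5,y+0.) for y in range(197,208)]
for z in(.004,.01): print('stand top',z,*circ(plane(cal,pts,z),.045)[:2])
# pig: outline clicked in pics/top_m (x6, origin 270,170)
q=np.array([(119,220),(117,245),(121,268),(133,290),(150,308),(172,319),(195,322),(218,319),(132,192),(150,175),(168,167),(190,163),(262,186),(270,203),(275,225),(275,245),(268,265)])/6+[269.5,169.5]
for z in(.086,.094):
    c,r,e=circ(plane(cal,q,z),.036);print('pig top',z,c,r,np.round(e*1e3,1))
cs=cams.get_calibration('side')
def axis(l,r): # bisecting plan direction
    o,d=rays(cs,(np.array([l,r],float)/6)+[244.5,154.5]);d=d[:,:2]/np.hypot(*d[:,:2].T)[:,None];b=d.sum(0);return o[:2],b/np.hypot(*b)
for nm,l,r in(('pig',(178,270),(351,270)),('foot',(118,440),(331,440)),('standtop',(140,328),(301,352))):
    o,b=axis(l,r);print(nm,'side line: at x=.5..: y', [(x,(o+b*((x-o[0])/b[0]))[1]) for x in(.50,.51,.52)],b)
sf=(np.array([(118,437),(331,440),(222,510),(160,493),(290,493),(130,470),(318,470)])/6)+[244.5,154.5]
for z in(.004,.01): print('stand side',z,*circ(plane(cs,sf,z),.045)[:2])
for n,px,z in(('teal',(300,152),.06),('blue',(350,190),.06),('green',(344,248),.06),('jar',(310,270),.064),('box',(410,240),.13),('spat',(259,212),.01)):print(n,plane(cal,[px],z))
from scipy.spatial.transform import Rotation
from workcell import manip
s=manip.state();q=s['tcp_rot'];print(Rotation.from_quat(q[[1,2,3,0]]).as_matrix().round(4))
```

```text
stand top 0.004 [ 0.60489594 -0.05986678] 0.0009662585356422449
stand top 0.01 [ 0.6040288  -0.05954156] 0.0009916161846957715
pig top 0.086 [ 0.58626392 -0.0570179 ] 0.0009560552589165135 [-0.1 -0.5 -0.2 -0.2  0.4  0.4  0.1 -0.   0.2  0.2 -0.4 -0.8  2.4  1.
 -0.3 -1.  -2.5]
pig top 0.094 [ 0.58565789 -0.05676524] 0.001015348542861426 [-0.3 -0.6 -0.3 -0.3  0.2  0.3 -0.2 -0.3  0.1 -0.  -0.7 -1.1  1.9  0.6
 -0.7 -1.5 -2.9]
pig side line: at x=.5..: y [(0.5, np.float64(0.29106715054029975)), (0.51, np.float64(0.2507594069254637)), (0.52, np.float64(0.21045166331062748))] [ 0.24079165 -0.97057683]
foot side line: at x=.5..: y [(0.5, np.float64(0.3347526188082982)), (0.51, np.float64(0.29746228215058923)), (0.52, np.float64(0.26017194549288003))] [ 0.25901441 -0.96587346]
standtop side line: at x=.5..: y [(0.5, np.float64(0.33598719425051327)), (0.51, np.float64(0.29878213117864705)), (0.52, np.float64(0.26157706810678083))] [ 0.25956811 -0.9657248 ]
stand side 0.004 [ 0.60540365 -0.05933892] 0.0010782116198693706
stand side 0.01 [ 0.60352252 -0.05204443] 0.001017809413855632
teal [[ 0.74927101 -0.05530114]]
blue [[ 0.6409369  -0.19114455]]
green [[ 0.48195494 -0.17035304]]
jar [[ 0.42414188 -0.07615353]]
box [[ 0.50050975 -0.33020734]]
spat [[0.58778831 0.06309696]]
[[-3.000e-04  2.867e-01  9.580e-01]
 [-1.400e-03  9.580e-01 -2.867e-01]
 [-1.000e+00 -1.400e-03  1.000e-04]]
```

Both views agree: the stand is at about (0.605, -0.0595) and the pig at about (0.586, -0.057). So the pig has to go roughly +19 mm in x and -2.5 mm in y. I'll push it in +x with both fingertips 40 mm apart, which straddles the belly's round front and keeps it centred. First I move the hand to behind the pig on the -x side, up high.

```bash
python3 -m handwheel '[[[0,-0.538,0.495],-0.291,0.04],[[0,-0.538,0.495],-0.291,0.04],[[0,-0.538,0.495],-0.291,0.04],[[0,-0.538,0.495],-0.291,0.04],[[0,-0.538,0.495],-0.291,0.04],[[0,-0.538,0.495],-0.291,0.04],[[0,-0.538,0.495],-0.291,0.04],[[0,-0.538,0.495],-0.291,0.04],[[0,-0.538,0.495],-0.291,0.04],[[0,-0.538,0.495],-0.291,0.04],[[0,-0.538,0.495],-0.291,0.04],[[0,-0.538,0.495],-0.291,0.04]]'
python3 - <<'E'
from workcell import manip
from scipy.spatial.transform import Rotation
s=manip.state();print(s['joints']);print(Rotation.from_quat(s['tcp_rot'][[1,2,3,0]]).as_matrix().round(4))
E
```

```text
time: 1.3
position: [0.4421, 0.0573, 0.2227]
tcp_rot: [0.707, -0.0, 0.707, 0.0]
wrist_force: [0.7, 0.6, 0.8]
gripper_width: 0.454
[-0.55654203  0.09380942  0.345789    2.0263078  -0.03742204  1.02690391
  1.37843262]
[[ 3.e-04 -4.e-04  1.e+00]
 [ 3.e-04  1.e+00  4.e-04]
 [-1.e+00  3.e-04  3.e-04]]
```

```bash
python3 -m handwheel '[[[0,-0.10,0.05],0,0.04],[[0,-0.10,0.05],0,0.04],[[0,-0.10,0.05],0,0.04],[[0,-0.10,0.05],0,0.04],[[0,-0.10,0.05],0,0.04],[[0,-0.10,0.05],0,0.04]]'
```

```text
time: 1.9
position: [0.4912, -0.0387, 0.2224]
tcp_rot: [0.707, -0.001, 0.707, 0.001]
wrist_force: [0.2, -0.0, -0.1]
gripper_width: 0.457
```

```bash
python3 -m handwheel '[[[0.03,-0.021,0.024],0,0.04],[[0.06,-0.021,0.024],0,0.04],[[0.09,-0.021,0.024],0,0.04],[[0.12,-0.021,0.024],0,0.04],[[0.141,-0.021,0.024],0,0.04],[[0.141,-0.021,0.024],0,0.04],[[0.141,-0.021,0.024],0,0.04],[[0.141,-0.021,0.024],0,0.04]]'
python3 - <<'E'
from workcell import cams
import cv2,numpy as np
t=cams.camera('top')[:,:,::-1];s=cams.camera('side')[:,:,::-1];w=cams.camera('wrist')[:,:,::-1]
g=lambda i:(255*(i/255.)**.6).astype('uint8')
c=np.zeros((600,800,3),'uint8')
c[:300,:400]=cv2.resize(g(t[170:245,255:355]),(400,300),interpolation=2);c[:300,400:]=cv2.resize(g(s[150:240,230:350]),(400,300),interpolation=2)
c[300:600,:400]=cv2.resize(w,(400,300));cv2.imwrite('pics/p1.png',c)
E
```

```text
time: 2.7
position: [0.5167, -0.0611, 0.083]
tcp_rot: [0.708, -0.0, 0.706, 0.001]
wrist_force: [-0.4, -0.9, 0.3]
gripper_width: 0.452
```

View pics/p1.png

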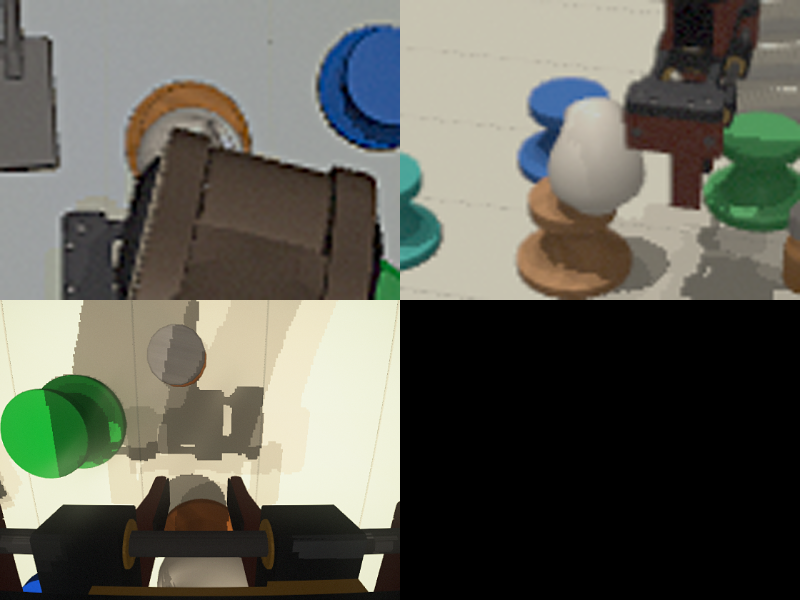

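Run:
```python
from workcell import cams,manip
from h import *
import cv2,numpy as np
s=cams.camera('side')[:,:,::-1].copy()
cal=cams.get_calibration('side');p=manip.state()['position']
for a in(.0375,-.0375):
  for b in(.089,):
    print('body corner',proj(cal,p+[a,b,.080]))
for a in(.01,-.01):
    print('tip outer',proj(cal,p+[a,.033,0]),proj(cal,p+[a,.033,.08]))
cv2.imwrite('pics/p2.png',cv2.resize((255*(s[150:230,260:360]/255.)**.5).astype('uint8'),(800,640)[:2],interpolation=2)[:600])
```

```text
body corner [[293.55312256 196.84950559]]
body corner [[326.98024229 200.86995018]]
tip outer [[310.15593857 213.81927554]] [[310.65927506 185.3459464 ]]
tip outer [[318.36413992 214.86097918]] [[319.21842144 186.32533666]]
```

View pics/p2.png

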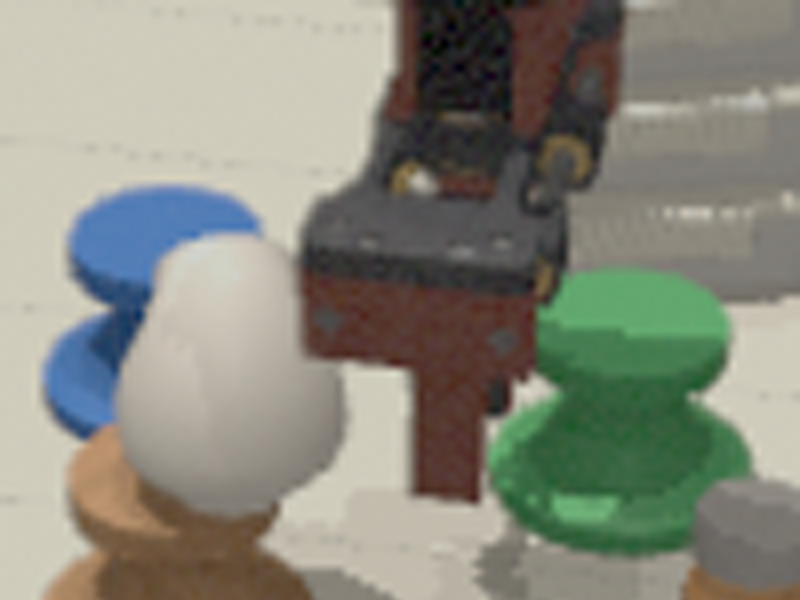

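The dark block is the gripper body, set out about 80 mm in +y and starting about 80 mm above the TCP. It therefore clears the hood, whose top is at z 0.151, by about 12 mm. Next I advance to just before contact, then push slowly.

```bash
python3 -m handwheel '[[[0,0.001,0.01],0,0.04],[[0,0.001,0.02],0,0.04],[[0,0.001,0.022],0,0.04],[[0,0.001,0.024],0,0.04],[[0,0.001,0.026],0,0.04],[[0,0.001,0.028],0,0.04],[[0,0.001,0.03],0,0.04],[[0,0.001,0.032],0,0.04],[[0,0.001,0.034],0,0.04],[[0,0.001,0.036],0,0.04],[[0,0.001,0.036],0,0.04]]'
cat > look.py <<'E'
import sys
from workcell import cams,manip
from h import *
n=sys.argv[1];s=cams.camera('side')[:,:,::-1];t=cams.camera('top')[:,:,::-1]
cv2.imwrite(f'pics/{n}_side.png',s);cv2.imwrite(f'pics/{n}_top.png',t)
g=lambda i:(255*(i/255.)**.6).astype('uint8')
c=np.zeros((560,800,3),'uint8')
c[:,:400]=cv2.resize(g(s[160:244,250:310]),(400,560),interpolation=2)
c[:400,400:]=cv2.resize(g(t[180:240,270:330]),(400,400),interpolation=2);cv2.imwrite(f'pics/{n}.png',c)
st=manip.state();print(st['position'],st['wrist_force'])
E
python3 look.py p3
```

```text
time: 4.0
position: [0.5521, -0.0606, 0.0816]
tcp_rot: [0.707, -0.0, 0.707, 0.0]
wrist_force: [-1.1, 0.7, -0.2]
gripper_width: 0.456
[ 0.55198196 -0.06069943  0.08162212] [ 0.00942736  0.08835644 -1.12041469]
```

View pics/p3.png

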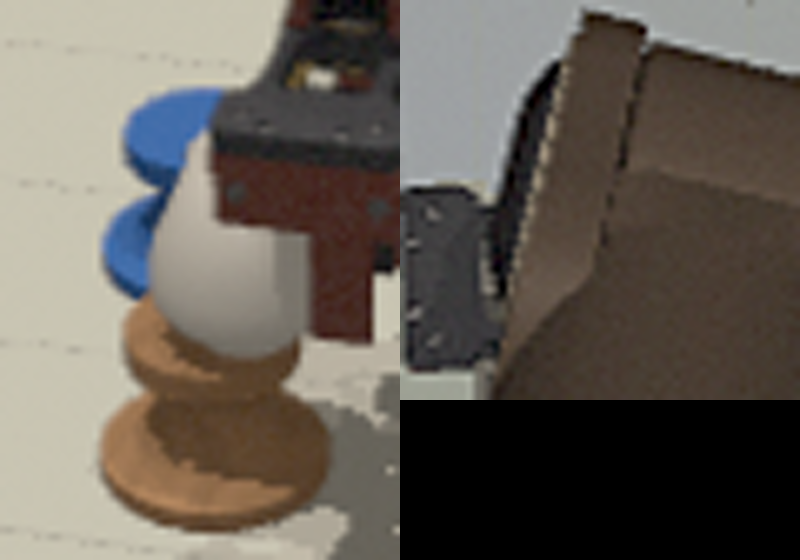

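The pig has moved about 6 mm in +x, as expected: its left edge in the side view went from 274.2 to 271.9 px. It is upright, and the stand's foot edge hasn't moved. I'll keep pushing slowly.

```bash
python3 -m handwheel '[[[0,0.001,0.002],0,0.04],[[0,0.001,0.004],0,0.04],[[0,0.001,0.006],0,0.04],[[0,0.001,0.008],0,0.04],[[0,0.001,0.009],0,0.04],[[0,0.001,0.010],0,0.04],[[0,0.001,0.010],0,0.04]]'
python3 look.py p4
python3 - <<'E'
from h import *
from workcell import cams
cal=cams.get_calibration('side')
def left(c,r,z):
    a=np.linspace(0,2*np.pi,721);p=proj(cal,np.c_[c[0]+r*np.cos(a),c[1]+r*np.sin(a),0*a+z]);return p[:,0].min(),p[:,0].max(),p[:,1].max()
for x in(.586,.592,.602,.605):print(x,left((x,-.0595),.036,.088))
print(left((.605,-.0595),.034,.065),left((.605,-.0595),.045,.004))
E
```

```text
time: 4.8
position: [0.562, -0.0598, 0.0816]
tcp_rot: [0.707, -0.0, 0.707, -0.0]
wrist_force: [-1.5, -0.4, 0.6]
gripper_width: 0.459
[ 0.56192455 -0.05985144  0.08163974] [-1.00294317  0.08921646  0.28974411]
0.586 (np.float64(274.44181438748643), np.float64(303.57478997312177), np.float64(210.2919308885494))
0.592 (np.float64(272.1005218045936), np.float64(301.1985167725641), np.float64(209.98615197507507))
0.602 (np.float64(268.20982299385173), np.float64(297.2498953365248), np.float64(209.47814576630083))
0.605 (np.float64(267.04552486779517), np.float64(296.0680316344178), np.float64(209.32614226824776))
(np.float64(268.19030037322307), np.float64(295.29325960807364), np.float64(216.61133617316676)) (np.float64(264.80272261495367), np.float64(299.63362594824827), np.float64(239.01149159003353))
```

View pics/p4.png

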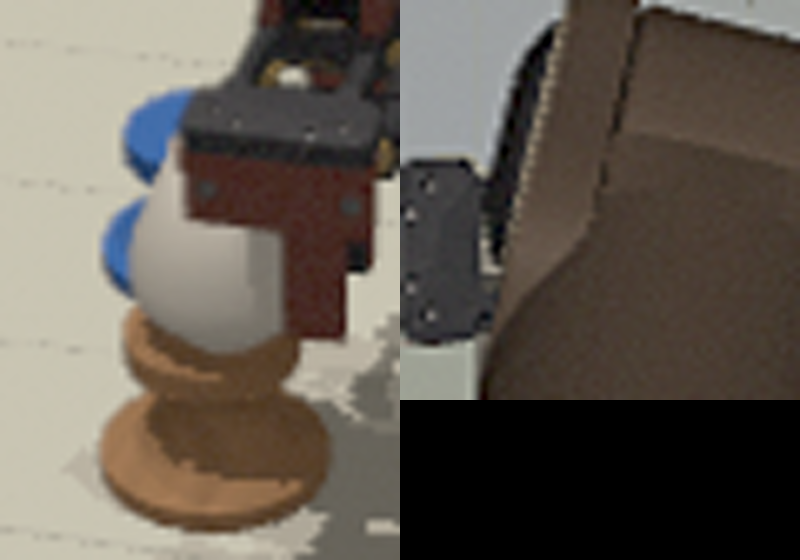

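The pig's left edge is now at 269.0 px, so x is about 0.600–0.602. I'll push another 3 mm, then back straight off.

```bash
python3 -m handwheel '[[[0,0,0.0015],0,0.04],[[0,0,0.0025],0,0.04],[[0,0,0.003],0,0.04],[[0,0,0.003],0,0.04],[[0,0,0.0],0,0.04],[[0,0,-0.005],0,0.04],[[0,0,-0.015],0,0.04],[[0,0,-0.035],0,0.04],[[0,0,-0.06],0,0.04],[[0,0,-0.09],0,0.04],[[0,0,-0.11],0,0.04],[[0,0,-0.11],0,0.04]]'
python3 -m handwheel '[[[-0.05,0,0],0,0.04],[[-0.1,0,0],0,0.04],[[-0.14,0.05,0],0,0.04],[[-0.14,0.1,0],0,0.04],[[-0.14,0.15,0],0,0.04],[[-0.14,0.2,0],0,0.04],[[-0.14,0.25,0],0,0.04],[[-0.14,0.3,0],0,0.04],[[-0.14,0.3,0],0,0.04],[[-0.14,0.3,0],0,0.04]]'
python3 look.py p5
```

```text
time: 6.1
position: [0.4486, -0.0597, 0.0816]
tcp_rot: [0.706, 0.001, 0.708, 0.0]
wrist_force: [-0.9, 0.6, -1.0]
gripper_width: 0.455
time: 7.1
position: [0.4516, 0.2427, 0.2214]
tcp_rot: [0.707, -0.001, 0.707, 0.002]
wrist_force: [0.3, -0.0, -0.6]
gripper_width: 0.456
[0.45219779 0.23898814 0.22155904] [ 0.41669813 -1.56946738 -0.1012112 ]
```

View pics/p5.png

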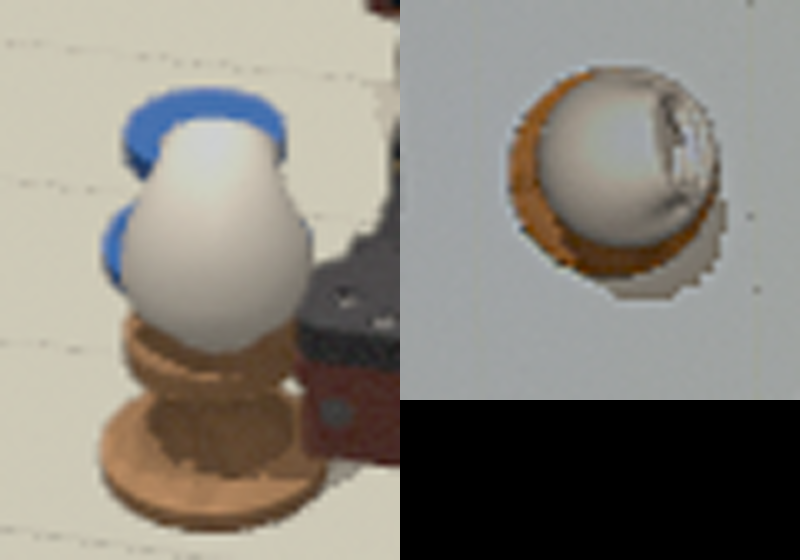

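Run:
```python
from h import *
from workcell import cams
cal=cams.get_calibration('top')
q=np.array([(138,150),(139,170),(147,195),(160,215),(178,233),(200,244),(228,248),(250,245),(146,120),(160,97),(175,82),(195,72),(318,158)])/6.667+[269.5,179.5]
for z in(.086,.092):
    c,r,e=circ(plane(cal,q,z),.036);print(z,c,r,np.round(e*1e3,1))
im=cv2.imread("pics/p5_top.png");h=cv2.cvtColor(im,cv2.COLOR_BGR2HSV);w=np.zeros(im.shape[:2],bool);w[180:230,280:325]=1
br=big(w&(h[...,0]<20)&(h[...,1]>110)&(h[...,2]>30))
pts=[(np.nonzero(br[y])[0].min()-.5,y+0.) for y in range(194,216)]+[(x+0.,np.nonzero(br[:,x])[0].max()+.5) for x in range(292,314)]
c,r,e=circ(plane(cal,pts,.006),.045);print('stand',c,r)
cs=cams.get_calibration('side')
for nm,l,r in(('pig',(121,265),(313,265)),('foot',(99,445),(331,445))):
    o,d=rays(cs,(np.array([l,r],float)/6.667)+[249.5,159.5]);d=d[:,:2]/np.hypot(*d[:,:2].T)[:,None];b=d.sum(0);print(nm,'x at y=-.0595',o[0]+b[0]/b[1]*(-.0595-o[1]))
```

```text
0.086 [ 0.60397603 -0.06090469] 0.0004888511383873403 [-0.  -0.2 -0.3 -0.3  0.4  0.6  0.5  0.4 -0.1  0.3  0.9  0.8  0.5]
0.092 [ 0.60346531 -0.06072937] 0.00038105806457253323 [-0.1 -0.2 -0.3 -0.3  0.4  0.6  0.4  0.3 -0.2  0.2  0.7  0.6  0.1]
stand [ 0.6052273  -0.06004315] 0.0009628243506206849
pig x at y=-.0595 0.6035950610176818
foot x at y=-.0595 0.6060703244025007
```

The pig is now within about 2 mm of the middle: in x it is 1.5 mm short by the top view and 2.5 mm short by the side view. One more light 2 mm nudge the same way will fix that.

```bash
python3 -m handwheel '[[[0,-0.05,0],0,0.04],[[0,-0.1,0],0,0.04],[[0,-0.15,0],0,0.04],[[0,-0.2,0],0,0.04],[[0,-0.25,0],0,0.04],[[0,-0.3,0],0,0.04],[[0.05,-0.3,0],0,0.04],[[0.1,-0.3,0],0,0.04],[[0.14,-0.3,0],0,0.04],[[0.14,-0.3,0],0,0.04],[[0.14,-0.3,0],0,0.04],[[0.14,-0.3,0],0,0.04]]'
python3 -m handwheel '[[[0,0,0.04],0,0.04],[[0,0,0.08],0,0.04],[[0,0,0.10],0,0.04],[[0,0,0.10],0,0.04],[[0,0,0.10],0,0.04]]'
```

```text
time: 8.4
position: [0.4531, -0.0606, 0.0838]
tcp_rot: [0.708, 0.0, 0.706, -0.0]
wrist_force: [-0.4, 0.2, 0.2]
gripper_width: 0.458
time: 8.9
position: [0.5519, -0.0599, 0.0831]
tcp_rot: [0.708, -0.0, 0.707, 0.0]
wrist_force: [-1.0, 0.3, 0.2]
gripper_width: 0.458
```

```bash
python3 -m handwheel '[[[0,0.0005,0.005],0,0.04],[[0,0.0005,0.009],0,0.04],[[0,0.0005,0.011],0,0.04],[[0,0.0005,0.012],0,0.04],[[0,0.0005,0.013],0,0.04],[[0,0.0005,0.014],0,0.04],[[0,0.0005,0.015],0,0.04],[[0,0.0005,0.015],0,0.04]]'
python3 -m handwheel '[[[0,0,-0.003],0,0.04],[[0,0,-0.01],0,0.04],[[0,0,-0.03],0,0.04],[[0,0,-0.06],0,0.04],[[0,0,-0.09],0,0.04],[[0,0,-0.11],0,0.04],[[0,0,-0.11],0,0.04]]'
python3 -m handwheel '[[[-0.05,0,0],0,0.04],[[-0.1,0,0],0,0.04],[[-0.14,0.05,0],0,0.04],[[-0.14,0.1,0],0,0.04],[[-0.14,0.15,-0.02],0,0.04],[[-0.14,0.2,-0.04],0,0.04],[[-0.14,0.25,-0.06],0,0.04],[[-0.14,0.3,-0.06],0,0.04],[[-0.14,0.35,-0.06],0,0.04],[[-0.14,0.4,-0.06],0,0.04],[[-0.14,0.4,-0.06],0,0.04],[[-0.14,0.4,-0.06],0,0.04]]'
python3 look.py p6
```

```text
time: 9.7
position: [0.5666, -0.0593, 0.0815]
tcp_rot: [0.707, -0.0, 0.707, 0.0]
wrist_force: [-2.4, -0.1, 0.7]
gripper_width: 0.46
time: 10.4
position: [0.454, -0.0591, 0.0816]
tcp_rot: [0.707, 0.001, 0.708, 0.0]
wrist_force: [0.2, -0.3, 0.5]
gripper_width: 0.454
time: 11.6
position: [0.3961, 0.3451, 0.2214]
tcp_rot: [0.707, -0.001, 0.707, 0.002]
wrist_force: [0.6, -1.3, -0.3]
gripper_width: 0.456
[0.39704375 0.34086013 0.22143671] [ 0.09797966 -0.03836825 -0.02550174]
```

View pics/p6.png

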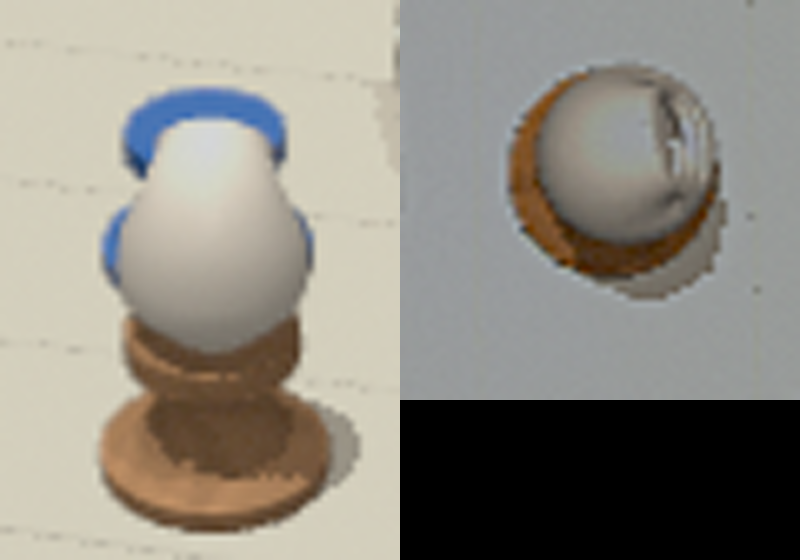

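View pics/p6_top.png

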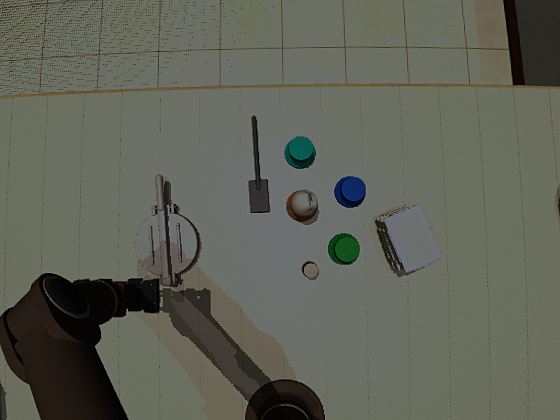

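Run:
```python
from h import *
from workcell import cams,manip,close_job
cal=cams.get_calibration('top')
q=np.array([(137,150),(139,170),(147,192),(160,211),(178,229),(200,240),(228,243),(250,241),(145,117),(158,95),(175,79),(195,69),(317,153)])/6.667+[269.5,179.5]
c,r,e=circ(plane(cal,q,.089),.036);print('pig top',c,r)
cs=cams.get_calibration('side')
o,d=rays(cs,(np.array([(118,265),(311,265)],float)/6.667)+[249.5,159.5]);d=d[:,:2]/np.hypot(*d[:,:2].T)[:,None];b=d.sum(0);print('pig side x',o[0]+b[0]/b[1]*(-.0595-o[1]))
a=cv2.imread('pics/p6_side.png').astype(int);f=cams.camera('side')[:,:,::-1].astype(int)
print('pig crop change between looks',np.abs(a-f)[170:245,255:310].mean(), np.abs(manip.state()['joint_velocities']).max())
z=cv2.imread('pics/side0.png').astype(int);print('changes near teal/spatula/box/jar', [np.abs(z-f)[s].mean().round(1) for s in(np.s_[190:235,200:246],np.s_[236:270,160:280],np.s_[130:188,308:368],np.s_[208:240,342:365])])
if np.hypot(*(c-[.6052,-.06]))<.003: print(close_job())
```

```text
pig top [ 0.60532116 -0.06066107] 0.00029718948874820825
pig side x 0.6045535408767027
pig crop change between looks 0.7141010101010101 0.012565349444030571
changes near teal/spatula/box/jar [np.float64(20.8), np.float64(23.2), np.float64(53.1), np.float64(65.0)]
the job is handed in; nothing more can be done
None
```

View pics/p6_side.png

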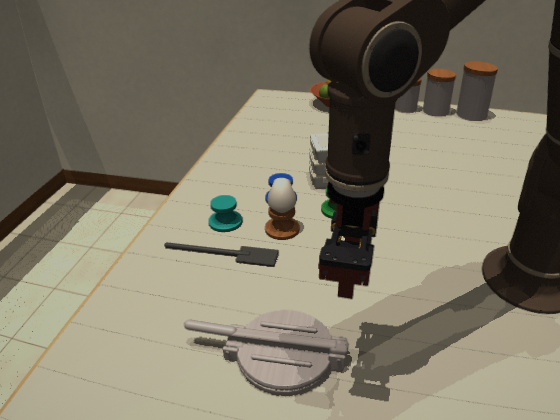

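The salt pig now stands in the middle of its wooden stand, upright and still, and the job is handed in at about 12 s of the 40 s. I slid it about 19 mm with two light nudges of the parted fingertips, low on the belly, without closing them on it. Readings after the nudges were about 2.5 N at most. The hand then backed off and rose clear.

**Last checks:**
- **Centring:** the top view puts the pig at (0.6053, -0.0607) and the stand at (0.6052, -0.0600), under 1 mm apart. The side view puts the pig at x 0.6046 against 0.606 for the stand, so it may be about 1.5 mm short in x. That disagreement is within the calibration's 2 mm.
- **Stillness:** the area around the pig barely changed between the last two looks.
- **Stand:** its foot edge stayed within about 1 px in the side view and its fitted centre within about 1 mm in the top view, so no shift was visible.

**A check that told me nothing:** a pixel comparison of the surroundings in the side view gave large differences. The arm covered the containers and the jar there, and the light on the scene looks different. I viewed that picture only after handing in. In the top picture taken just before, everything else stood at the same pixels as at the start.

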